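# Pop the card tray out of the shuffler and catch it with the other finger

### The job

Open the card shuffler for the next deal: press its rectangular eject key down with one fingertip while the other finger stands in front of the card tray, so that the tray springs out only about 3 cm and is stopped there instead of shooting away over the sill. Finish while still holding: the program ends with the finger resting against the tray's front so that the spring cannot push it farther. Grasp and lift nothing, do not press the round start button, and leave the mug, the card carton and the cactus where they stand.

Things in the scene. Friction and masses are not known exactly. Their poses are not given: they have to be found in the camera images.
- shuffler: Black card shuffler, fixed, 207 mm deep, 210 wide. Origin: on the sill, under the outer face of the shut tray, mid-width. x points into the machine (the tray springs out along -x), y left when facing it, z up; turned up to 25 degrees. x -75 to 0 mm: flat apron, top 6 mm up, carrying the eject key. From x = 8 the pods are 50 mm high, the bridge over the tray 55; from x = 34 it is up to 86 high.
- tray: White card tray with two decks, 250 g, loose in its channel, 104 mm long. Face plate 72 mm wide, 8 thick, top edge 46 mm above the sill, bottom 7 mm; thumb notch 26 wide, 9 deep in the top middle; a 10 mm ear at each side. Origin: bottom edge of the face plate, outer side, centre; axes as the shuffler's. In the shuffler's frame x = 0 when shut, and minus the distance that it has come out.
- ejector (a joint): Travel in m of the spring plate behind the tray: 0 shut, 0.070 at its stop. It pushes the unlatched tray out with about 6 N at first, 4 N at the end, at up to 0.4 m/s; the tray slides on by itself beyond that. It goes on pushing while a finger stops the tray.
- eject_key (a joint): Travel of the eject key in m: 0 up, 0.010 fully down (straight down; spring 1.5 N at first, 4.5 N at the bottom, and up to 2 N more for the latch). The latch lets the tray go at about 5 mm; press fully to be sure. The key springs up when let go, which does not call the tray back.
- key_top (a point): Centre of the top of the eject key: grey, 28 mm (along x) by 26, on a 15 mm high black housing on the apron right of the tray when facing the machine, at shuffler x = -38, y = -76 mm; 34 mm above the sill up, 24 down. The face plate spans y = -36 to 36. A fingertip before the face plate, level with the one on the key and at the key's x, stops the tray 20 to 32 mm out.
- start_button (a joint): Travel of the round start button in m, 0 up, 0.005 down; 22 mm across, grey, on top of the left pod (shuffler x = 21, y = 74 mm), top 60 mm above the sill. Not to be pressed.
- mug: White mug, 80 mm across, 92 high, with a handle; bystander. Origin: centre of its underside.
- carton: Closed blue card carton lying flat, 92 x 66 x 38 mm high; bystander. Origin: centre of its underside.
- cactus: Small cactus in a terracotta pot, pot 80 mm across, 120 mm high in all; bystander. Origin: centre of its underside.

How it is judged:
By the outcome, as a careful person would: the job done as asked, in the order asked, and still so for the second after the job is handed in, while the arm keeps its last pose, push and grip.
It also fails if it takes over 35 s, if anything falls off the work surface, if the arm or the gripper's body presses on something with over 40 N, if the wrist force passes 120 N, or if a joint passes its speed limit or range.

### The arm

A 6-joint arm with a two-finger parallel gripper is mounted at the origin on the work surface. World frame = base frame: x ahead of the robot, y to its left, z up, the work surface at z = 0. Lengths are in m, angles in rad, forces in N, time in s.
With the tool pointing down it reaches from about 0.325 to 0.9 m from the base axis. Payload 3.5 kg.
Tool frame: the origin (TCP) lies midway between the tips of the shut fingers; the grasp point (between the pads) lies 19 mm behind it; z points along the fingers, y is the direction in which the jaws open and shut (so a half turn about z gives the same grasp; the last joint's range is limited). The gripper opens to 85 mm and grips with 20 to 120 N. Pads are 22 mm wide; open, the fingers measure 114 mm over their backs; the gripper's body (76 mm by 85 mm) begins 54 mm behind the grasp point. The pads swing forward as they close: fully open they stand 13 mm farther back than shut.
Start: joints at [-1.438, 0.276, -0.026, 1.268, 0, 1.467], TCP at [0.146, -0.608, 0.231] pointing down, gripper open.
Joint ranges: [-3.12, 3.12], [-0.85, 1.88], [-1.08, 1.24], [-1.95, 2.15], [-1.57, 1.53], [-3.14, 3.14]. Speed limits (rad/s): [2.57, 2.57, 3.14, 3.14, 3.14, 3.14].

### API

Orientations are given as a unit quaternion [w, x, y, z].
In Python, from plant import state, get_image, camera_model, sign_off, spot_in gives the robot as it stands. The module is installed in compiled form; this text tells all that it offers.
- The arm moves only by the tool apply_moves, never from a script. Its argument "steps" is a list of rows, each an object with "dp": the shift along the tool's x, y, z in mm, a list of three; "twist": the turn, a rotation vector about the tool's x, y, z in rad, a list of three; "grip": the opening in per cent of the stroke, from 0 (shut) to 100 (fully open). In form: [{"dp": [x, y, z], "twist": [ax, ay, az], "grip": grip}, ...]. A call has 1 to 20 rows; each row is the pose to reach, as a shift and turn from the pose commanded when the call began, along the tool's axes at that moment; what a row does not reach only later rows make up. A row lasts 1/8 s, in which the tool goes at most 62.5 mm and 10.7 degrees, less where a joint would pass 70% of its speed; a pose out of reach is approached as far as the arm can. A call with a gripper value outside its range is refused whole. The fingers move at their own pace and stop on an object; "force" is the grip in N (left out, the last holds). Time passes only in rows, so rows that repeat a pose let the fingers close. It gives the time, the measured TCP pose, the force and the opening at its end, in the units of the state.
- state(): the state, without advancing time (a new reading comes with each control period).
- get_image(name): name is "scene" or "top" or "wrist"; returns the picture (420x560x3 uint8, blue, green, red); there is no depth.
- camera_model(name): a dict with "mtx" (3x3 intrinsics, pixels), "k1" (the pictures are not rectified: a ray, as slopes to the right and down, at radius r is drawn at 1 + k1 r^2 times it, then the intrinsics apply), "pose" (4x4, takes a point from camera to world coordinates). Camera axes: x right, y up, looking along -z (the intrinsics and any distortion apply to the point x, -y, -z); pixel columns grow to the right and rows downward; lengths in m; the calibration is good to about 2 mm. A picture is of the moment at which its call begins: read the wrist's pose just before it. camera_model takes no time and is no camera call; for the wrist camera it gives the pose at the moment of the call.
- sign_off(): hands the job in, once; it reports no verdict.
Trained networks look in the newest picture that a camera, given by its name, has taken for a name from the list of things; names that differ only in an ending like _2 or _b are one class to them, and where a whole thing is asked for, a point or a joint stands for the part that bears it (a point fixed in the world has none). Each returns a list of dicts, best first, with "score" (0 to 1); they miss things now and then, are a little off and sometimes report something else, mostly with a low value. They report only what shows in the picture. A call takes as long as a camera call.
- spot_in(label, camera): "location" ([column, row] as shares, 0 to 1, of the picture: columns of its width, rows of its height, amid what is visible of it).
The state is a dict: "clock": time; "joint_positions": joint angles; "qvel": joint speeds; "joint_torque": joint torques, N m; "position": TCP position; "orientation": TCP orientation; "wrist_force": force on the tool from outside, world axes, zero at the start; "ft_torque": the same for the moment, N m; "grip_width": finger opening in m.
Only numpy, scipy, OpenCV 4.12 (cv2) and the standard library are available. Lean on these libraries where they do the work, as an engineer would, in place of code of your own. Each camera call takes 0.05 s, during which the arm holds its last target. There are 200 camera calls.

## Working session

There is one attempt and no reset: what is moved stays moved. The work goes in short steps, Python scripts to look and compute and a tool call to move; the robot and the scene stay as the last step left them, time stands still between calls to the robot, and variables do not carry over. Pictures are saved under pics/ and viewed, about 8 in all and at most 12, crops included, and the job is handed in when it is done.

Besides the shell and the picture viewer there is one more tool, called after ">>>" as name([rows], argument=value, ...), one row to a line, values as JSON. apply_moves: Moves the arm, as the interface text tells. Its arguments: {"type":"object","properties":{"steps":{"type":"array","items":{"type":"object","properties":{"dp":{"type":"array","items":{"type":"number"}},"twist":{"type":"array","items":{"type":"number"}},"grip":{"type":"number"}}}},"force":{"type":"number"}},"required":["steps"]}

```bash
mkdir -p pics
cat > h.py <<'E'
import numpy as np, cv2
from plant import *
def ray(m,px):
    K=np.array(m["mtx"]);d=[(px[0]-K[0,2])/K[0,0],(px[1]-K[1,2])/K[1,1]]
    d=np.array(d);r0=np.hypot(*d);r=r0
    for _ in range(20): r=r0/(1+m["k1"]*r*r)
    d=d*(r/r0 if r0>0 else 1)
    T=np.array(m["pose"]);return T[:3,3],T[:3,:3]@np.array([d[0],-d[1],-1])
def at(m,px,z):
    o,v=ray(m,px);return o+v*(z-o[2])/v[2]
def proj(m,p):
    T=np.array(m["pose"]);c=T[:3,:3].T@(np.array(p)-T[:3,3]);d=np.array([c[0],-c[1]])/-c[2]
    d=d*(1+m["k1"]*(d@d));K=np.array(m["mtx"]);return np.array([K[0,0]*d[0]+K[0,2],K[1,1]*d[1]+K[1,2]])
E
python3 - <<'E'
from h import *
s=state();print(s["clock"],s["position"],s["orientation"],s["wrist_force"])
a=get_image("top");b=get_image("scene")
cv2.imwrite("pics/a.png",a);cv2.imwrite("pics/b.png",b)
m=camera_model("top");print(m["k1"],m["mtx"],m["pose"])
for l,z in [("shuffler",.05),("tray",.04),("key_top",.034),("start_button",.06),("mug",.05),("carton",.038),("cactus",.08)]:
  for c in ["top","scene"]:
    for d in spot_in(l,c)[:2]:
      px=np.array(d["location"])*[560,420];print(l,c,round(d["score"],2),px.round(),at(camera_model(c),px,z).round(3))
E
```

```text
0.0 [ 0.14589642 -0.60693329  0.23017315] [-1.09510215e-03  9.93057237e-01  1.17627055e-01 -1.59691649e-05] [0.69645091 0.77056452 0.58931637]
-0.08986070616126134 [[423.17606005   0.         288.4014409 ]
 [  0.         423.17606005 215.61041447]
 [  0.           0.           1.        ]] [[ 0.01444788  0.99745365 -0.06983893  0.43443593]
 [-0.99981675  0.01353418 -0.01353857 -0.01604613]
 [-0.01255889  0.07002174  0.99746641  1.11490999]
 [ 0.          0.          0.          1.        ]]
shuffler top 0.84 [302. 186.] [ 0.585 -0.036  0.05 ]
shuffler top 0.37 [434. 236.] [ 0.462 -0.371  0.05 ]
shuffler scene 0.98 [267. 250.] [ 0.654 -0.022  0.05 ]
shuffler scene 0.74 [271. 242.] [ 0.631 -0.017  0.05 ]
tray top 0.84 [297. 174.] [ 0.616 -0.022  0.04 ]
tray scene 0.65 [271. 240.] [ 0.621 -0.019  0.04 ]
key_top top 0.53 [328. 207.] [ 0.534 -0.104  0.034]
key_top scene 0.55 [242. 212.] [ 0.543 -0.108  0.034]
start_button top 0.41 [270. 192.] [0.567 0.046 0.06 ]
start_button top 0.24 [303. 187.] [ 0.581 -0.038  0.06 ]
mug top 0.79 [150. 158.] [0.653 0.359 0.05 ]
mug scene 0.87 [431. 270.] [0.649 0.361 0.05 ]
carton top 0.91 [437. 236.] [ 0.463 -0.381  0.038]
carton scene 0.94 [157. 179.] [ 0.474 -0.366  0.038]
carton scene 0.3 [270. 241.] [ 0.622 -0.021  0.038]
cactus top 0.85 [134. 229.] [0.467 0.382 0.08 ]
cactus scene 0.75 [442. 210.] [0.492 0.389 0.08 ]
```

```bash
python3 -c "
import cv2,numpy as np
a=cv2.imread('pics/a.png')[110:270,210:410]
cv2.imwrite('pics/a2.png',cv2.resize(a,None,fx=3.75,fy=3.75,interpolation=cv2.INTER_CUBIC))"
```

```text
(no output)
```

View pics/a2.png

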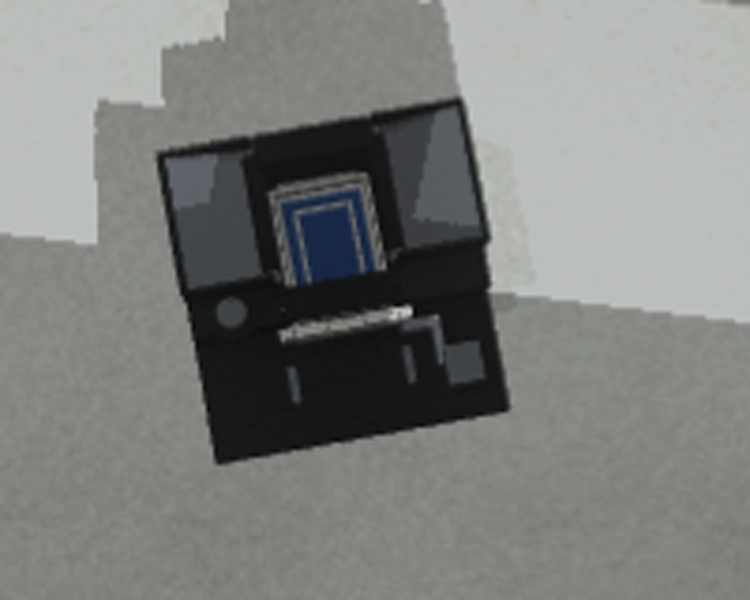

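View pics/b.png

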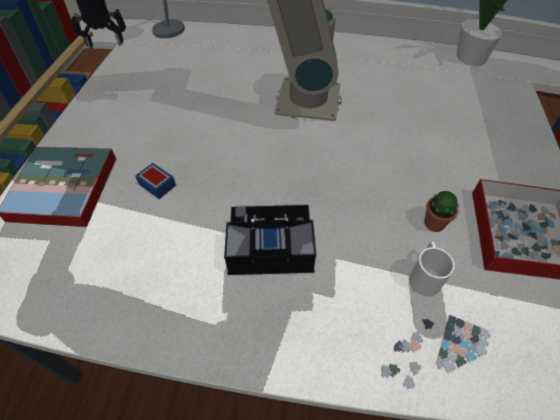

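Crop of the top view: key at (464,362), button (231,312), apron front corners (218,462) and (508,409), face plate ends about (280,335) and (412,312). The scene view shows the shuffler clear of the mug, cactus and carton.

Run:
```python
from h import *
from scipy.optimize import least_squares
m=camera_model("top")
P=np.array([[-38,-76,34],[21,74,60],[-75,105,5],[-75,-105,5]])/1e3
C=np.array([[464,362],[231,312],[218,462],[508,409]])
px=(C+.5)/3.75-.5+[210,110]
def W(q,P):
    c,s=np.cos(q[2]),np.sin(q[2]);return np.c_[q[0]+c*P[:,0]-s*P[:,1],q[1]+s*P[:,0]+c*P[:,1],P[:,2]]
f=lambda q:np.concatenate([proj(m,w)-p for w,p in zip(W(q,P),px)])
r=least_squares(f,[.57,-.03,-.15]);print(r.x,np.degrees(r.x[2]),r.fun.round(2))
print(W(r.x,P).round(4))
s=state();from scipy.spatial.transform import Rotation as R
q=s["orientation"];Rt=R.from_quat([*q[1:],q[0]]).as_matrix();print(Rt.round(3))
```

```text
[ 0.55914112 -0.03437633  0.19425332] 11.129895331004377 [-0.01 -0.22 -0.03 -0.17 -0.63  0.3   0.68  0.09]
[[ 0.5365 -0.1163  0.034 ]
 [ 0.5655  0.0423  0.06  ]
 [ 0.4653  0.0542  0.005 ]
 [ 0.5058 -0.1519  0.005 ]]
[[ 0.972  0.234  0.   ]
 [ 0.234 -0.972 -0.   ]
 [ 0.     0.    -1.   ]]
```

>>> apply_moves([
  {"dp": [494,-431,60],"twist": [0,0,0.042],"grip": 90},
  {"dp": [494,-431,60],"twist": [0,0,0.042],"grip": 90},
  {"dp": [494,-431,60],"twist": [0,0,0.042],"grip": 90},
  {"dp": [494,-431,60],"twist": [0,0,0.042],"grip": 90},
  {"dp": [494,-431,60],"twist": [0,0,0.042],"grip": 90},
  {"dp": [494,-431,60],"twist": [0,0,0.042],"grip": 90},
  {"dp": [494,-431,60],"twist": [0,0,0.042],"grip": 90},
  {"dp": [494,-431,60],"twist": [0,0,0.042],"grip": 90},
  {"dp": [494,-431,60],"twist": [0,0,0.042],"grip": 90},
  {"dp": [494,-431,60],"twist": [0,0,0.042],"grip": 90},
  {"dp": [494,-431,60],"twist": [0,0,0.042],"grip": 90},
  {"dp": [494,-431,60],"twist": [0,0,0.042],"grip": 90},
  {"dp": [494,-431,60],"twist": [0,0,0.042],"grip": 90},
  {"dp": [494,-431,60],"twist": [0,0,0.042],"grip": 90},
  {"dp": [494,-431,60],"twist": [0,0,0.042],"grip": 90},
  {"dp": [494,-431,60],"twist": [0,0,0.042],"grip": 90},
])

```text
clock: 2.8
position: [0.5254, -0.0739, 0.1715]
orientation: [0.0, 0.995, 0.096, 0.0]
wrist_force: [0.1, -0.2, -0.0]
grip_width: 0.0767
```

Run:
```python
from h import *
s=state();print(s["clock"],s["position"],s["orientation"],s["wrist_force"],s["grip_width"],s["qvel"])
m=camera_model("wrist");b=get_image("wrist");cv2.imwrite("pics/w1.png",b)
np.savez("w1.npz",pose=m["pose"],mtx=m["mtx"],k1=m["k1"])
q=[.55914,-.03438,.19425];c,sn=np.cos(q[2]),np.sin(q[2])
for n,P in dict(key=(-38,-76,34),btn=(21,74,60),plateR=(0,-36,46),plateL=(0,36,46),cornR=(-75,-105,6),cornL=(-75,105,6)).items():
  P=np.array(P)/1e3;print(n,proj(m,[q[0]+c*P[0]-sn*P[1],q[1]+sn*P[0]+c*P[1],P[2]]).round(1))
print([ (d["score"],np.array(d["location"])*[560,420]) for d in spot_in("key_top","wrist")])
```

```text
2.8 [ 0.52540217 -0.07388043  0.17145931] [6.75880859e-05 9.95368264e-01 9.61353510e-02 9.06873962e-05] [ 0.14229543 -0.18668817 -0.01346571] 0.07673428578477022 [4.14937402e-03 3.84186243e-03 1.07046301e-03 1.73547278e-04
 1.78147843e-05 7.63437619e-04]
key [335.5 192. ]
btn [126.4 118.9]
plateR [285.9 146.3]
plateL [188.7 146.7]
cornR [361.2 223.9]
cornL [129.9 224.5]
[(0.91, array([324.296, 181.692]))]
```

View pics/w1.png

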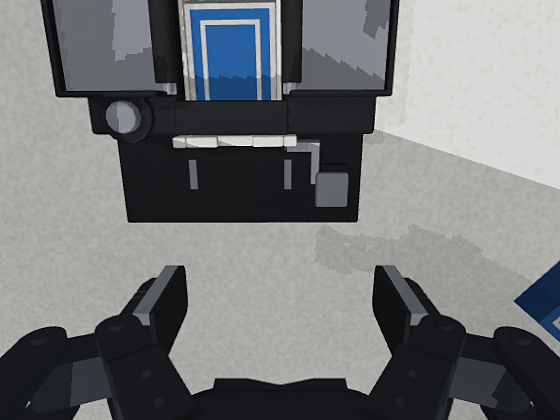

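The wrist view shows the key at (332,190) and the apron corners at (128,222) and (357,221). They sit about 3 px from my prediction, so the fit holds to about 2 mm. I'll apply half that correction and go down to just above the key.

>>> apply_moves([
  {"dp": [2,-3,40],"twist": [0,0,0],"grip": 90},
  {"dp": [2,-3,80],"twist": [0,0,0],"grip": 90},
  {"dp": [2,-3,115],"twist": [0,0,0],"grip": 90},
  {"dp": [2,-3,132],"twist": [0,0,0],"grip": 90},
  {"dp": [2,-3,135],"twist": [0,0,0],"grip": 90},
  {"dp": [2,-3,135],"twist": [0,0,0],"grip": 90},
  {"dp": [2,-3,135],"twist": [0,0,0],"grip": 90},
])

```text
clock: 3.78
position: [0.5285, -0.0703, 0.0378]
orientation: [0.001, 0.995, 0.097, 0.001]
wrist_force: [-0.2, -1.1, 0.1]
grip_width: 0.0766
```

Run:
```python
from h import *
s=state();print(s["clock"],s["position"],s["wrist_force"],s["grip_width"])
b=get_image("wrist");cv2.imwrite("pics/w2.png",b)
```

```text
3.775 [ 0.52850052 -0.070255    0.03780684] [-0.21162854 -1.14611902  0.13269396] 0.07662274657109838
```

View pics/w2.png

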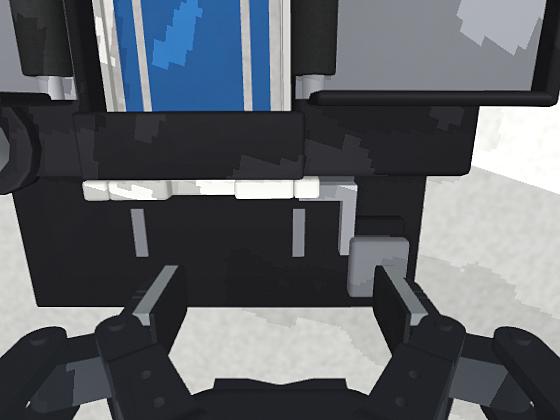

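The view shows the right finger over the key, which spans columns 347–410 and rows 238–298. The finger's tip front is near (375–410, 265). I'll check the fore-aft alignment numerically.

Run:
```python
from h import *
from scipy.spatial.transform import Rotation as R
s=state();m=camera_model("wrist");q=s["orientation"];Rt=R.from_quat([*q[1:],q[0]]).as_matrix();t=s["position"]
for z in (-8,-11,-14):
  print(z,[proj(m,t+Rt@(np.array(p)/1e3)).round(0) for p in [(11,38.3,z),(-11,38.3,z),(11,-38.3,z),(11,52,z)]])
# key centre and corners from picture at z=.034 in tool frame
for px in [(379,268),(349,239),(409,239),(348,297)]:
  w=at(m,px,.034);print(px,w.round(4),((Rt.T@(w-t))*1e3).round(1))
w=at(m,(201,200),.027);print("plate low edge",((Rt.T@(w-t))*1e3).round(1))
print(((Rt.T@(m["pose"][:3,3]-t))*1e3).round(1), (Rt.T@m["pose"][:3,:3]).round(2))
```

```text
-8 [array([376., 261.]), array([372., 308.]), array([188., 261.]), array([409., 260.])]
-11 [array([378., 264.]), array([373., 312.]), array([186., 264.]), array([412., 264.])]
-14 [array([380., 267.]), array([375., 316.]), array([184., 267.]), array([414., 267.])]
(379, 268) [ 0.5385 -0.1126  0.034 ] [ 1.8 43.5  3.8]
(349, 239) [ 0.5494 -0.096   0.034 ] [15.7 29.3  3.8]
(409, 239) [ 0.5544 -0.1217  0.034 ] [15.7 55.5  3.8]
(348, 297) [ 0.5217 -0.1025  0.034 ] [-12.8  30.4   3.7]
plate low edge [ 31.5 -35.6  10.7]
[  74.    -0.7 -142.2] [[-0.    0.96  0.29]
 [ 1.    0.    0.  ]
 [ 0.    0.29 -0.96]]
```

The finger is within 2 mm of the key's centre on both axes, and its tips are at z ≈ 48 mm. Next I press.

>>> apply_moves([
  {"dp": [0,0,10],"twist": [0,0,0],"grip": 90},
  {"dp": [0,0,15],"twist": [0,0,0],"grip": 90},
  {"dp": [0,0,18],"twist": [0,0,0],"grip": 90},
  {"dp": [0,0,21],"twist": [0,0,0],"grip": 90},
  {"dp": [0,0,23],"twist": [0,0,0],"grip": 90},
  {"dp": [0,0,24],"twist": [0,0,0],"grip": 90},
  {"dp": [0,0,24],"twist": [0,0,0],"grip": 90},
  {"dp": [0,0,24],"twist": [0,0,0],"grip": 90},
])

```text
clock: 4.82
position: [0.5263, -0.0702, 0.0136]
orientation: [0.001, 0.995, 0.097, -0.001]
wrist_force: [-5.6, 0.6, 13.4]
grip_width: 0.0766
```

Run:
```python
from h import *
s=state();print(s["clock"],s["position"],s["wrist_force"],s["grip_width"])
b=get_image("wrist");cv2.imwrite("pics/w3.png",b)
```

```text
4.825 [ 0.52626792 -0.07018057  0.01357959] [-5.63838508  0.56631263 13.41056689] 0.07656253184961122
```

View pics/w3.png

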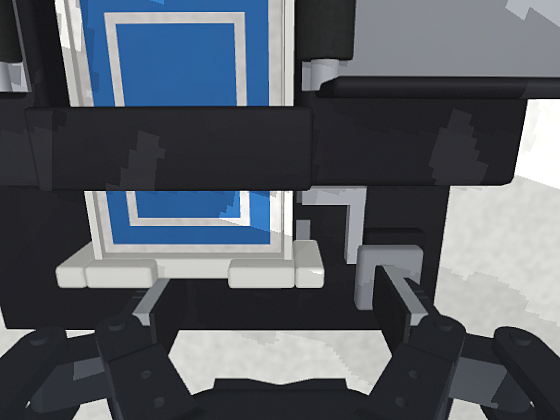

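The tray has come out and its face plate (rows about 262–288) rests against the left finger's tip near (155,285). The wrist reads −5.6 N along x from the spring, and 13 N up, which means the key is on its stop. I'll hold briefly, check that it stays put and measure how far the tray is out.

>>> apply_moves([
  {"dp": [0,0,0],"twist": [0,0,0],"grip": 90},
  {"dp": [0,0,0],"twist": [0,0,0],"grip": 90},
  {"dp": [0,0,0],"twist": [0,0,0],"grip": 90},
  {"dp": [0,0,0],"twist": [0,0,0],"grip": 90},
  {"dp": [0,0,0],"twist": [0,0,0],"grip": 90},
  {"dp": [0,0,0],"twist": [0,0,0],"grip": 90},
  {"dp": [0,0,0],"twist": [0,0,0],"grip": 90},
  {"dp": [0,0,0],"twist": [0,0,0],"grip": 90},
])

```text
clock: 5.88
position: [0.5263, -0.0702, 0.0136]
orientation: [0.001, 0.995, 0.097, -0.001]
wrist_force: [-5.4, 1.9, 13.3]
grip_width: 0.0771
```

Run:
```python
from h import *
s=state();m=camera_model("wrist");b=get_image("wrist")
print(s["clock"],s["position"],s["wrist_force"],"diff",np.abs(b.astype(int)-cv2.imread("pics/w3.png")).mean())
q=[.55914,-.03438,.19425];c,sn=np.cos(q[2]),np.sin(q[2])
for px in [(100,263),(285,263),(120,257)]:   # top edge of plate, inner side
  w=at(m,px,.046)-[q[0],q[1],0];print(px,[round(1e3*v,1) for v in (c*w[0]+sn*w[1],-sn*w[0]+c*w[1])])
```

```text
5.875 [ 0.52626961 -0.07016901  0.0135716 ] [-5.36342271  1.92345059 13.32673274] diff 0.8159183673469388
(100, 263) [np.float64(-17.5), np.float64(32.4)]
(285, 263) [np.float64(-17.5), np.float64(-29.6)]
(120, 257) [np.float64(-15.3), np.float64(25.4)]
```

```bash
python3 -c "
from plant import *
print(sign_off())"
```

```text
the job is handed in; nothing more can be done
None
```

The eject key is pressed down, and the tray sprang out about 3 cm and is stopped against the other finger. I handed the job in at 5.9 s with the arm still holding both.

- **Hold:** over a one-second hold the arm did not move. The wrist read about 5.4 N from the spring pushing the tray on the finger, and about 13 N upward. That is more than the key's spring and latch together, so I take the key to be fully down.
- **Tray travel:** the finger's position puts the tray 28–29 mm out. The last wrist picture gives about 26 mm, so the two disagree by 2–3 mm; both are inside the 20–32 mm range.
- **Other things:** nothing was grasped. The arm stayed well clear of the start button, the mug, the carton and the cactus. I did not take a last overview picture to confirm where they stand.

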